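# Put the long roller on the leaning mandrel

### The job

Take the longer of the two bored wooden rollers and push it over the leaning steel mandrel of the finishing stand until its end sits fully home against the mandrel's flange, then let go of it. Keep hold of it until it is well onto the mandrel, do not drop it on. Leave the short roller, the tin and the caliper where they are.

Things in the scene. Friction and masses are not known exactly. Their poses are not given: they have to be found in the camera images.
- long_roller: The longer wooden roller: a turned, pale wooden tube, 100 mm long, 56 mm outside diameter, with a 34 mm bore right through and shallow grooves round it; 0.08 to 0.15 kg. Both ends are alike. It stands upright on the bench at the start. Origin: centre of its lower end; z runs along its axis to the other end.
- long_roller_mid (a point): The middle of the long roller, on its axis, 50 mm from either end; axes as long_roller.
- mandrel: Fixed steel mandrel, leaning 30 degrees from vertical to the robot's right: a 29 mm round bar standing 75 mm out of a round flange 66 mm wide and 10 mm thick; its last 20 mm taper to a blunt 12 mm tip. Origin: on the axis in the flange's face, 105 mm above the bench; z runs along the mandrel out to its tip (up and to about -y of the world); y is level.
- mandrel_tip (a point): The tip of the mandrel, on its axis, 75 mm from the flange's face; about 170 mm above the bench.
- stand: The finishing stand: grey painted base plate 150 x 120 x 12 mm bolted to the bench, with a post at its left end that carries a pivot barrel and the leaning mandrel. Origin: centre of the plate's underside; the mandrel's flange lies 55 mm along its +x, the mandrel leans to its -x.
- short_roller: Bystander: a shorter roller of the same pale wood, 55 mm long, 56 mm outside diameter, 34 mm bore, standing upright. Origin: centre of its lower end, z up.
- wax_tin: Bystander: a round metal tin of 80 mm diameter and 60 mm height, standing. Origin: centre of its underside.
- caliper: Bystander: a flat steel caliper lying on the bench, 200 mm long, 10 mm high, jaws reaching 60 mm to the +y side at its +x end. Origin: middle of the beam's underside; x along the beam.
Things that resemble listed ones, but are neither listed nor needed, are in the scene too. Leave any purple look-alike of the long_roller alone. Of the things that look like the stand, take the one that is nearest to the robot's base at the start.

How it is judged:
By the outcome, as a careful person would: the job done as asked, in the order asked, and still so for the second after the job is handed in, with the robot touching nothing.
It also fails if it takes over 48 s, if anything falls off the work surface, if the arm or the gripper's body presses on something with over 40 N, if the wrist force passes 120 N, or if a joint passes its speed limit or range.

### The arm

A 6-joint arm with a two-finger parallel gripper is mounted at the origin on the work surface. World frame = base frame: x ahead of the robot, y to its left, z up, the work surface at z = 0. Lengths are in mm, angles in rad, forces in N, time in s.
With the tool pointing down it reaches from about 300 to 850 mm from the base axis. Payload 4.2 kg.
Tool frame: the origin (TCP) lies midway between the tips of the shut fingers; the grasp point (between the pads) lies 19 mm behind it (r.tcp_to_grasp is the distance from the TCP to the grasp point, in mm); z points along the fingers, y is the line along which they close (so a half turn about z gives the same grasp; the last joint's range is limited). The gripper opens to 91 mm and grips with 3 to 60 N. Pads are 32 mm wide; open, the fingers measure 118 mm over their backs; the gripper's body (76 mm by 178 mm) begins 60 mm behind the grasp point.
Start: joints at [-1.306, 0.32, 1.565, -0, 1.257, -0.02], TCP at [161.558, -551.853, 213.976] pointing down, gripper open.
Joint ranges: [-3.11, 3.11], [-0.84, 2.01], [0.21, 2.61], [-1.34, 4.49], [0.05, 2.63], [-2.56, 2.56]. Speed limits (rad/s): [2.57, 2.57, 3.14, 3.14, 3.14, 3.14].

### API

Orientations are given as a unit quaternion [w, x, y, z].
In Python, from bench import r gives the robot as it stands.
- The arm moves only by the tool arm_command, never from a script. Its argument "increments" is one flat list of numbers, 7 for each row, row after row: the shift along the tool's x, y, z in cm, then the turn, a rotation vector about the tool's x, y, z in rad, then the finger opening in cm, from 0 to 9.12. A call has 1 to 20 rows; each row is the pose to reach, as a shift and turn from the pose commanded when the call began, along the tool's axes at that moment; what a row does not reach only later rows make up. A row lasts 1/8 s, in which the tool goes at most 62.5 mm and 10.7 degrees, less where a joint would pass 70% of its speed; a pose out of reach is approached as far as the arm can. A call with a gripper value outside its range is refused whole. The fingers move at their own pace and stop on an object; the grip force is fixed at half the most. Time passes only in rows, so rows that repeat a pose let the fingers close. It gives the time, the measured TCP pose, the force, the opening and the grip force at its end, in the units of the state.
- r.read_state(): the state, without advancing time (a new reading comes with each control period).
- r.read_camera(name): name is "scene" or "top"; returns a dict with "color" (400x640x3 uint8, red, green, blue), "z_map" (400x640 float32, mm along the optical axis (not along the pixel's ray), 0 where there is no reading), "mtx" (3x3 intrinsics, pixels), "R" (3x3) and "t" (3): a world point X has camera coordinates R X + t. Camera axes: x right, y down, z forward; pixel columns grow to the right and rows downward; lengths in mm; the calibration is good to about 2 mm. A picture is of the moment at which its call begins.
- r.sign_off(): hands the job in; it is judged then, once.
Trained networks look in a picture, given as the dict that the camera call returned (one of the last four; its "shot" number tells which), for a name from the list of things; names that differ only in an ending like _2 or _b are one class to them, and where a whole thing is asked for, a point or a joint stands for the part that bears it (a point fixed in the world has none). Each returns a list of dicts, best first, with "conf" (0 to 1); they miss things now and then, are a little off and sometimes report something else, mostly with a low value. They report only what shows in the picture. A call takes as long as a camera call. They do not tell look-alikes from the thing itself.
- r.look_for(picture, thing): "extent" ([centre column, centre row, width, height] in pixels, round what is visible of it).
- r.mark_of(picture, thing): "xy" ([column, row] in pixels: a listed point, or the origin of a listed thing).
The state is a dict: "time_s": time; "joint_pos": joint angles; "qd": joint speeds; "effort": joint torques, N m; "tool_pos": TCP position; "tcp_rot": TCP orientation; "force": force on the tool from outside, world axes, zero at the start; "wrist_torque": the same for the moment, N m; "opening": opening from 0.0 (shut) to 1.0 (fully open); "grasp_force": force on a finger pad.
Only numpy, scipy, OpenCV 4.12 (cv2) and the standard library are available. Lean on these libraries where they do the work, as an engineer would, in place of code of your own. Each camera call takes 0.05 s, during which the arm holds its last target. There are 200 camera calls.

## Working session

There is one attempt and no reset: what is moved stays moved. The work goes in short steps, Python scripts to look and compute and a tool call to move; the robot and the scene stay as the last step left them, time stands still between calls to the robot, and variables do not carry over. Pictures are saved under pics/ and viewed, at most 10 in all, crops included, and the job is handed in when it is done.

Besides the shell and the picture viewer there is one more tool, called after "Request:" in YAML: its name, and indented under it one key for each argument. arm_command: Moves the arm, as the interface text tells. Its arguments: {"type":"object","properties":{"increments":{"type":"array","items":{"type":"number"}}},"required":["increments"]}

```bash
mkdir -p pics; cat > h.py <<'E'
import numpy as np,cv2
from bench import r
from scipy.spatial.transform import Rotation as Ro
def pt(p,u,v,d=None):
    d=p["z_map"][int(round(v)),int(round(u))] if d is None else d
    c=np.linalg.inv(p["mtx"])@[u,v,1]*d
    return p["R"].T@(c-p["t"])
def cloud(p):
    v,u=np.mgrid[:400,:640]; d=p["z_map"]
    c=np.stack([u,v,np.ones_like(u)],-1)@np.linalg.inv(p["mtx"]).T*d[...,None]
    return (c-p["t"])@p["R"]
def rot():
    q=r.read_state()["tcp_rot"]; return Ro.from_quat([q[1],q[2],q[3],q[0]]).as_matrix()
E
python3 - <<'E'
from h import *
ims=[]
for n in("scene","top"):
    p=r.read_camera(n); cv2.imwrite(f"pics/{n}1.png",p["color"][...,::-1])
    for t in("long_roller","long_roller_mid","mandrel","mandrel_tip","stand","short_roller","wax_tin","caliper"):
        for m in r.mark_of(p,t)[:4]:
            if m["conf"]>.2: u,v=m["xy"]; print(n,t,round(m["conf"],2),np.round([u,v]),np.round(pt(p,u,v)) if 0<=u<639.4 and 0<=v<399.4 else '')
print(r.read_state()["tool_pos"],rot().round(3).tolist())
E
```

```text
scene long_roller 0.84 [400. 194.] [515. 142.  44.]
scene long_roller 0.83 [434. 215.] [575. 232.  37.]
scene long_roller 0.8 [477. 215.] [565. 345.  35.]
scene long_roller_mid 0.97 [482. 206.] [564. 348.  73.]
scene long_roller_mid 0.85 [401. 182.] [516. 138.  96.]
scene long_roller_mid 0.64 [439. 206.] [576. 236.  78.]
scene mandrel 0.91 [259. 160.] [ 510. -239.  140.]
scene mandrel 0.66 [180. 165.] [ 533. -448.  129.]
scene mandrel_tip 0.65 [256. 152.] [ 511. -242.  171.]
scene mandrel_tip 0.64 [168. 158.] [ 549. -463.  171.]
scene mandrel_tip 0.61 [435. 214.] [576. 234.  42.]
scene mandrel_tip 0.57 [259. 161.] [ 506. -240.  134.]
scene stand 0.8 [260. 202.] [ 551. -246.   11.]
scene stand 0.72 [181. 202.] [ 568. -470.   11.]
scene wax_tin 0.82 [417. 277.] [770. 174.  53.]
scene caliper 0.94 [276. 270.] [ 757. -166.    7.]
scene caliper 0.24 [261. 201.] [ 545. -245.   10.]
top long_roller 0.87 [180. 227.] [522. 329.  95.]
top long_roller 0.71 [217. 226.] [526. 216.  97.]
top long_roller 0.57 [243. 240.] [497. 146.  -4.]
top long_roller_mid 0.75 [242. 242.] [491. 147.   6.]
top long_roller_mid 0.69 [174. 224.] [538. 369.  18.]
top long_roller_mid 0.61 [213. 221.] [555. 250.  -4.]
top long_roller_mid 0.39 [338. 170.] [ 744. -159.   -5.]
top mandrel 0.9 [434. 235.] [ 515. -447.  135.]
top mandrel 0.82 [366. 251.] [ 463. -242.  113.]
top mandrel 0.24 [370. 234.] [ 509. -248.  168.]
top mandrel_tip 0.84 [372. 233.] [ 531. -277.    6.]
top mandrel_tip 0.62 [442. 220.] [ 580. -508.    9.]
top stand 0.92 [434. 226.] [ 558. -477.   17.]
top stand 0.82 [363. 231.] [ 535. -244.   11.]
top short_roller 0.57 [300. 228.] [541. -38.   4.]
top wax_tin 0.68 [233. 167.] [726. 185.  54.]
top caliper 0.81 [340. 166.] [ 753. -166.    3.]
[ 161.55589084 -551.84961367  213.97542731] [[0.96, 0.281, 0.0], [0.281, -0.96, -0.0], [-0.0, 0.0, -1.0]]
```

View pics/scene1.png

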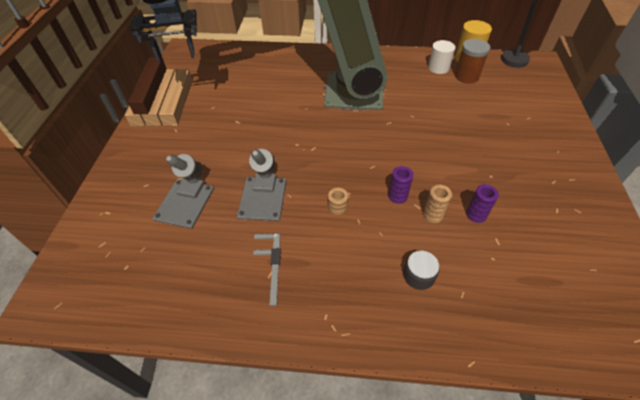

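View pics/top1.png

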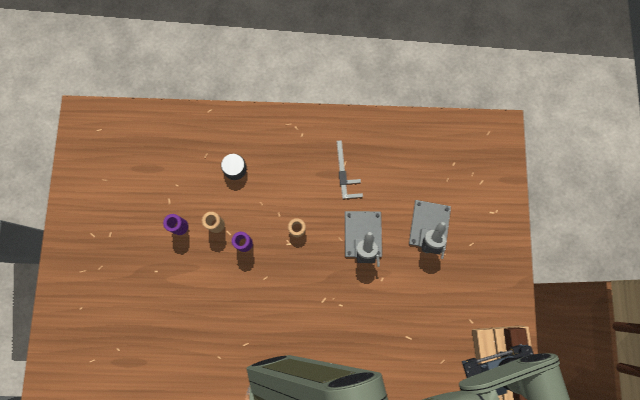

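The long wooden roller is at scene (437,204) / top (211,220), with the purple look-alikes either side of it. The nearer stand is at scene (262,197) / top (363,235), and its mandrel seems to lean mostly toward +x. Next I'll fit positions from the depth data.

```bash
cat > m.py <<'E'
from h import *
from scipy.optimize import least_squares
if __name__=="__main__":
  for n in("scene","top"):
    p=r.read_camera(n); P=cloud(p); C=p["color"].astype(int)
    ok=p["z_map"]>0
    def near(x,y,R,z0,z1): return ok&(np.hypot(P[...,0]-x,P[...,1]-y)<R)&(P[...,2]>z0)&(P[...,2]<z1)
    pale=C[...,0]>C[...,2]+25
    # long roller: top rim
    m=near(575,232,60,90,112)&pale; q=P[m]; print(n,"rim",m.sum(),q.mean(0).round(1),q.min(0).round(),q.max(0).round())
    m=near(575,232,60,15,112)&pale; q=P[m][:,:2]; 
    f=least_squares(lambda a:np.hypot(*(q-a).T)-28,[570,235],loss="soft_l1"); print("cyl R28",m.sum(),f.x.round(1),np.abs(f.fun).mean().round(1))
    # stand plate
    m=near(551,-246,110,6,18); q=P[m]; rc=cv2.minAreaRect(q[:,:2].astype(np.float32)); print("plate",m.sum(),rc)
    m=near(510,-242,90,110,190); q=P[m]; np.save(f"{n}.npy",q); print("mand",m.sum(),q.min(0).round(),q.max(0).round())
    for z in range(95,180,10):
        k=near(510,-242,90,z,z+10); print(z,k.sum(),P[k].mean(0).round(1), P[k].min(0).round()[:2],P[k].max(0).round()[:2])
    img=p["color"][...,::-1]
    c=img[130:225,230:300] if n=="scene" else img[200:280,335:405]
    cv2.imwrite(f"pics/c_{n}.png",cv2.resize(c,None,fx=5,fy=5,interpolation=2))
E
python3 m.py; python3 -c "
import cv2,numpy as np
a=cv2.imread('pics/c_scene.png');b=cv2.imread('pics/c_top.png')
h=max(a.shape[0],b.shape[0]);f=lambda i:cv2.copyMakeBorder(i,0,h-i.shape[0],0,0,0)
cv2.imwrite('pics/c.png',np.hstack([f(a),f(b)]))"
```

```text
scene rim 256 [551.9 235.6  97.7] [522. 209.  90.] [579. 264. 103.]
cyl R28 711 [548.1 236.8] 3.6
plate 1468 ((558.2190551757812, -246.34619140625), (205.1305389404297, 124.717041015625), 1.6763348579406738)
mand 204 [ 446. -276.  110.] [ 519. -217.  173.]
95 125 [ 484.8 -244.2   99.5] [ 461. -278.] [ 501. -214.]
105 72 [ 470.1 -234.1  109.6] [ 455. -278.] [ 496. -215.]
115 50 [ 466.8 -239.5  118.6] [ 446. -256.] [ 502. -226.]
125 16 [ 499.6 -239.7  130. ] [ 484. -256.] [ 509. -231.]
135 15 [ 507.  -238.5  141. ] [ 494. -249.] [ 513. -232.]
145 30 [ 511.7 -242.2  150.9] [ 496. -258.] [ 519. -232.]
155 35 [ 508.8 -242.3  160.1] [ 492. -257.] [ 519. -232.]
165 28 [ 511.7 -244.5  168.8] [ 503. -253.] [ 518. -237.]m.py:17: RuntimeWarning: Mean of empty slice.
  k=near(510,-242,90,z,z+10); print(z,k.sum(),P[k].mean(0).round(1), P[k].min(0).round()[:2],P[k].max(0).round()[:2])
  ret = um.true_divide(
Traceback (most recent call last):
  File "m.py", line 17, in <module>
    k=near(510,-242,90,z,z+10); print(z,k.sum(),P[k].mean(0).round(1), P[k].min(0).round()[:2],P[k].max(0).round()[:2])
                                                                       ~~~~~~~~^^^
ValueError: zero-size array to reduction operation minimum which has no identity
[ WARN:0@0.006] global loadsave.cpp:275 findDecoder imread_('pics/c_scene.png'): can't open/read file: check file path/integrity
[ WARN:0@0.006] global loadsave.cpp:275 findDecoder imread_('pics/c_top.png'): can't open/read file: check file path/integrity
Traceback (most recent call last):
AttributeError: 'NoneType' object has no attribute 'shape'
```

```bash
cat > m2.py <<'E'
from h import *
from scipy.optimize import least_squares
def box2(a,b): # sdf from 2D half-extents excess
    return np.hypot(np.maximum(a,0),np.maximum(b,0))+np.minimum(np.maximum(a,b),0)
def sdf(q,o,yaw):
    L=np.array([np.cos(yaw)*.5,np.sin(yaw)*.5,np.sqrt(.75)])
    d=q-np.array([o[0],o[1],105]); z=d@L; rr=np.linalg.norm(d-z[:,None]*L,axis=1)
    rad=np.where(z<55,14.5,14.5-(z-55)/20*8.5)
    bar=box2(rr-np.clip(rad,6,14.5),np.abs(z-37.5)-37.5); fl=box2(rr-33,np.abs(z+5)-5)
    return np.minimum(bar,fl)
for n in("scene","top"):
    p=r.read_camera(n); P=cloud(p); C=p["color"].astype(int); ok=p["z_map"]>0
    near=lambda x,y,R,z0,z1: ok&(np.hypot(P[...,0]-x,P[...,1]-y)<R)&(P[...,2]>z0)&(P[...,2]<z1)
    pale=C[...,0]>C[...,2]+25
    q=P[near(549,236,50,92,108)&pale]; print(n,"rim",len(q),q[:,2].mean().round(1))
    f=least_squares(lambda a:np.maximum(np.hypot(*(q[:,:2]-a).T)-28,0)+np.maximum(17-np.hypot(*(q[:,:2]-a).T),0),[550,236]); print("annulus",f.x.round(1),abs(f.fun).mean().round(2))
    q=P[near(549,236,50,15,90)&pale]; print("side",len(q),q.mean(0).round(1))
    q=P[near(490,-242,75,108,190)]
    f=least_squares(lambda a:sdf(q,a[:2],a[2]),[473,-240,0],loss="soft_l1",f_scale=2,x_scale=[10,10,.1])
    print("mandrel",len(q),f.x.round(2),"tip",(f.x[:2]+37.5*np.array([np.cos(f.x[2]),np.sin(f.x[2])])).round(1),np.abs(f.fun).mean().round(2))
    q=P[near(545,-246,120,8,16)]; print("plate",len(q),cv2.minAreaRect(q[:,:2].astype(np.float32)))
    for t in("mandrel","mandrel_tip","stand"):
        X={"mandrel":105,"mandrel_tip":170,"stand":0}[t]
        for m in r.mark_of(p,t)[:4]:
            c=p["R"].T@np.linalg.inv(p["mtx"])@[*m["xy"],1]; o=-p["R"].T@p["t"]
            print(t,round(m["conf"],2),(o+c*(X-o[2])/c[2]).round(1))
    img=p["color"][...,::-1]
    c=img[130:225,230:300] if n=="scene" else img[200:280,335:405]
    cv2.imwrite(f"pics/c_{n}.png",cv2.resize(c,None,fx=5,fy=5,interpolation=2))
a=cv2.imread('pics/c_scene.png');b=cv2.imread('pics/c_top.png')
h=max(a.shape[0],b.shape[0]);f=lambda i:cv2.copyMakeBorder(i,0,h-i.shape[0],0,0,0)
cv2.imwrite('pics/c.png',np.hstack([f(a),f(b)]))
E
python3 m2.py
```

```text
scene rim 235 98.1
annulus [549.6 236.6] 0.03
side 456 [562.9 232.1  57.2]
mandrel 221 [ 4.7588e+02 -2.4728e+02  4.0000e-02] tip [ 513.3 -245.7] 0.98
plate 1384 ((557.4202880859375, -244.45252990722656), (204.07000732421875, 119.89590454101562), 1.300626277923584)
mandrel 0.83 [ 515.1 -456.5  105. ]
mandrel 0.67 [ 463.3 -256.2  105. ]
mandrel_tip 0.81 [ 507.7 -249.4  170. ]
mandrel_tip 0.68 [ 551.7 -455.8  170. ]
stand 0.95 [ 541.1 -243.4    0. ]
stand 0.7 [ 570.5 -459.2    0. ]
top rim 169 99.7
annulus [544.9 235.3] 0.01
side 137 [541.7 229.9  52.8]
mandrel 305 [ 4.7264e+02 -2.4729e+02  1.0000e-02] tip [ 510.1 -246.8] 1.53
plate 940 ((547.5408935546875, -233.8753662109375), (203.02462768554688, 229.1375274658203), 85.15581512451172)
mandrel 0.93 [ 472.3 -249.4  105. ]
mandrel 0.75 [ 508.6 -467.9  105. ]
mandrel 0.21 [531.2 209.1 105. ]
mandrel_tip 0.88 [ 554.  -454.8  170. ]
mandrel_tip 0.62 [ 507.  -240.8  170. ]
stand 0.8 [ 529.1 -245.1    0. ]
stand 0.78 [ 558.7 -475.5    0. ]
```

View pics/c.png

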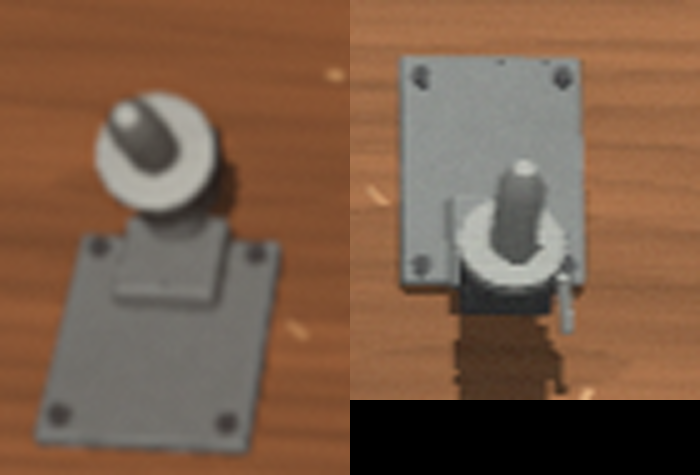

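The mandrel leans toward +x: flange at about (474,-247,105), tip at (511.5,-246.5,170). Both cameras agree on the offset from roller to mandrel. I'm moving to a point above the roller at (547.5,236), with the fingers closing along world x.

Request:
arm_command:
  increments: [0, 0, -6, 0, 0, 0, 9.12, 10, -11, -6, 0, 0, -0.2, 9.12, 59.2, -64.8, -6, 0, 0, -1.286, 9.12, 59.2, -64.8, -6, 0, 0, -1.286, 9.12, 59.2, -64.8, -6, 0, 0, -1.286, 9.12, 59.2, -64.8, -6, 0, 0, -1.286, 9.12, 59.2, -64.8, -6, 0, 0, -1.286, 9.12, 59.2, -64.8, -6, 0, 0, -1.286, 9.12, 59.2, -64.8, -6, 0, 0, -1.286, 9.12, 59.2, -64.8, -6, 0, 0, -1.286, 9.12, 59.2, -64.8, -6, 0, 0, -1.286, 9.12, 59.2, -64.8, -6, 0, 0, -1.286, 9.12, 59.2, -64.8, -6, 0, 0, -1.286, 9.12, 59.2, -64.8, -6, 0, 0, -1.286, 9.12, 59.2, -64.8, -6, 0, 0, -1.286, 9.12, 59.2, -64.8, -6, 0, 0, -1.286, 9.12, 59.2, -64.8, -6, 0, 0, -1.286, 9.12, 59.2, -64.8, -6, 0, 0, -1.286, 9.12]

```text
time_s: 3.6
tool_pos: [547.2, 235.0, 274.3]
tcp_rot: [0.0, 0.708, 0.707, -0.0]
force: [-0.7, -0.8, -0.0]
opening: 1.004
grasp_force: 0.0
```

Request:
arm_command:
  increments: [0.1, 0, 5, 0, 0, 0, 9.12, 0.1, 0, 10, 0, 0, 0, 9.12, 0.1, 0, 15, 0, 0, 0, 9.12, 0.1, 0, 19, 0, 0, 0, 9.12, 0.1, 0, 21.8, 0, 0, 0, 9.12, 0.1, 0, 21.8, 0, 0, 0, 9.12, 0.1, 0, 21.8, 0, 0, 0, 5, 0.1, 0, 21.8, 0, 0, 0, 5, 0.1, 0, 21.8, 0, 0, 0, 5, 0.1, 0, 21.8, 0, 0, 0, 5, 0.1, 0, 21.8, 0, 0, 0, 5, 0.1, 0, 21.8, 0, 0, 0, 5, 0.1, 0, 21.8, 0, 0, 0, 5, 0.1, 0, 21.8, 0, 0, 0, 5]

```text
time_s: 5.35
tool_pos: [547.8, 237.5, 56.6]
tcp_rot: [0.0, 0.707, 0.707, 0.0]
force: [-0.9, 0.2, 5.0]
opening: 0.615
grasp_force: 30.0
```

Request:
arm_command:
  increments: [0, 0, -3, 0, 0, 0, 5, 0, 0, -8, 0, 0, 0, 5, 0, 0, -14, 0, 0, 0, 5, 0, 0, -20, 0, 0, 0, 5, 0, 0, -24.3, 0, 0, 0, 5, -6, 0.5, -24.3, 0.05, 0, 0, 5, -12, 1, -24.3, 0.12, 0, 0, 5, -18, 1.5, -24.3, 0.2, 0, 0, 5, -24, 2, -24.3, 0.28, 0, 0, 5, -30, 2.5, -24.3, 0.36, 0, 0, 5, -36, 3, -24.3, 0.44, 0, 0, 5, -42, 3.4, -24.3, 0.5, 0, 0, 5, -46, 3.7, -24.3, 0.5236, 0, 0, 5, -48.45, 3.88, -24.3, 0.5236, 0, 0, 5, -48.45, 3.88, -24.3, 0.5236, 0, 0, 5, -48.45, 3.88, -24.3, 0.5236, 0, 0, 5, -48.45, 3.88, -24.3, 0.5236, 0, 0, 5, -48.45, 3.88, -24.3, 0.5236, 0, 0, 5]

```text
time_s: 7.6
tool_pos: [586.5, -246.0, 299.6]
tcp_rot: [-0.183, 0.683, 0.684, -0.183]
force: [0.1, -0.6, -0.4]
opening: 0.615
grasp_force: 30.0
```

```bash
cat > ck.py <<'E'
from h import *
from scipy.optimize import least_squares
import sys
s=r.read_state(); T=np.array(s["tool_pos"]); R=rot(); print(T.round(1),R.round(3).tolist(),s["opening"])
cs=[]
for n in("scene","top"):
    p=r.read_camera(n); P=cloud(p); C=p["color"].astype(int); ok=p["z_map"]>0
    Q=(P-T)@R   # tool frame
    m=ok&(np.abs(Q[...,0])<45)&(np.abs(Q[...,1])<45)&(Q[...,2]>12)&(Q[...,2]<65)&(C[...,0]>C[...,2]+40)
    q=Q[m]; print(n,len(q),q.min(0).round(1),q.max(0).round(1))
    if len(q)>30:
        f=least_squares(lambda a:np.hypot(q[:,0]-a[0]-a[2]*(q[:,2]-30),q[:,1]-a[1]-a[3]*(q[:,2]-30))-27.5,[0,0,0,0],loss="soft_l1"); print("axis in tool xy, slopes",f.x.round(3),abs(f.fun).mean().round(2))
    img=p["color"][...,::-1]; c=p["mtx"]@(p["R"]@T+p["t"]); u,v=(c[:2]/c[2]).astype(int); u=np.clip(u,60,580);v=np.clip(v,60,340)
    cs.append(cv2.resize(img[v-60:v+60,u-60:u+60],None,fx=3.3,fy=3.3,interpolation=2))
cv2.imwrite(f"pics/{sys.argv[1]}.png",np.hstack(cs))
E
python3 ck.py pre
```

```text
[ 586.5 -246.   299.6] [[-0.002, 0.866, -0.499], [1.0, 0.001, -0.001], [-0.0, -0.499, -0.866]] 0.6151050306585831
scene 121 [-14.3 -16.1  13. ] [28.2 29.8 55.4]
axis in tool xy, slopes [-0.319  1.642 -0.    -0.011] 0.65
top 1 [-25.8 -15.4  41.8] [-25.8 -15.4  41.8]
```

View pics/pre.png

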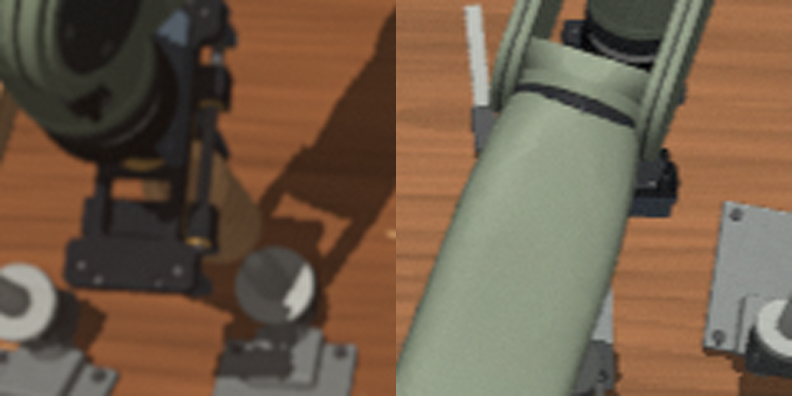

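The roller sits on the mandrel axis within about 1 mm. I'm now sliding it on along the tool's z.

Request:
arm_command:
  increments: [0, 0, 3, 0, 0, 0, 5, 0, 0, 6, 0, 0, 0, 5, 0, 0, 8, 0, 0, 0, 5, 0, 0, 9, 0, 0, 0, 5, 0, 0, 9.5, 0, 0, 0, 5, 0, 0, 10, 0, 0, 0, 5, 0, 0, 10.5, 0, 0, 0, 5, 0, 0, 11, 0, 0, 0, 5, 0, 0, 11.5, 0, 0, 0, 5, 0, 0, 12, 0, 0, 0, 5, 0, 0, 12, 0, 0, 0, 5]

```text
time_s: 9.07
tool_pos: [526.1, -247.1, 194.7]
tcp_rot: [-0.183, 0.683, 0.683, -0.183]
force: [-0.0, -0.4, -1.2]
opening: 0.615
grasp_force: 30.0
```

```bash
python3 ck.py ins; python3 -c "
from h import *
s=r.read_state();print(s['force'],s['wrist_torque'])"
```

```text
[ 526.1 -247.1  194.7] [[0.0, 0.866, -0.501], [1.0, 0.0, 0.0], [0.0, -0.501, -0.866]] 0.6153006318003759
scene 48 [  9.4 -11.4  12.7] [27.6 28.  44.5]
axis in tool xy, slopes [-0.439  1.674  0.007 -0.002] 0.43
[-0.64188049  0.43883139 -0.25968712] [-0.06333735 -0.51644975 -0.02899354]Traceback (most recent call last):
  File "ck.py", line 10, in <module>
    q=Q[m]; print(n,len(q),q.min(0).round(1),q.max(0).round(1))
                           ~~~~~^^^
    return umr_minimum(a, axis, None, out, keepdims, initial, where)
ValueError: zero-size array to reduction operation minimum which has no identity
```

Request:
arm_command:
  increments: [0, 0, 1, 0, 0, 0, 5, 0, 0, 2, 0, 0, 0, 5, 0, 0, 3, 0, 0, 0, 5, 0, 0, 3.7, 0, 0, 0, 5, 0, 0, 4.1, 0, 0, 0, 5, 0, 0, 4.3, 0, 0, 0, 5, 0, 0, 4.4, 0, 0, 0, 5, 0, 0, 4.5, 0, 0, 0, 5, 0, 0, 4.5, 0, 0, 0, 5]

```text
time_s: 10.3
tool_pos: [504.0, -247.1, 156.1]
tcp_rot: [-0.183, 0.683, 0.683, -0.183]
force: [0.6, 0.1, -1.3]
opening: 0.615
grasp_force: 30.0
```

Request:
arm_command:
  increments: [0, 0, 0.1, 0, 0, 0, 5, 0, 0, 0.2, 0, 0, 0, 5, 0, 0, 0.2, 0, 0, 0, 5]

```text
time_s: 10.68
tool_pos: [502.9, -247.1, 154.2]
tcp_rot: [-0.183, 0.683, 0.683, -0.183]
force: [-0.1, 0.0, -0.2]
opening: 0.62
grasp_force: 30.0
```

Request:
arm_command:
  increments: [0, 0, 0.1, 0, 0, 0, 5, 0, 0, 0.15, 0, 0, 0, 5, 0, 0, 0.15, 0, 0, 0, 5]

```text
time_s: 11.05
tool_pos: [502.6, -247.1, 153.6]
tcp_rot: [-0.183, 0.683, 0.683, -0.183]
force: [1.4, 0.6, 4.7]
opening: 0.614
grasp_force: 30.0
```

Request:
arm_command:
  increments: [0, 0, 0.1, 0, 0, 0, 5, 0, 0, 0.1, 0, 0, 0, 5]

```text
time_s: 11.3
tool_pos: [502.4, -247.0, 153.6]
tcp_rot: [-0.182, 0.683, 0.683, -0.182]
force: [3.4, 0.8, 7.2]
opening: 0.611
grasp_force: 30.0
```

Axial contact at the expected seating depth (56 mm along the axis). I'm releasing and backing out along the axis.

Request:
arm_command:
  increments: [0, 0, -0.1, 0, 0, 0, 5, 0, 0, -0.1, 0, 0, 0, 9.12, 0, 0, -0.1, 0, 0, 0, 9.12, 0, 0, -0.1, 0, 0, 0, 9.12, 0, 0, -0.1, 0, 0, 0, 9.12, 0, 0, -0.1, 0, 0, 0, 9.12, 0, 0, -0.1, 0, 0, 0, 9.12, 0, 0, -2, 0, 0, 0, 9.12, 0, 0, -5, 0, 0, 0, 9.12, 0, 0, -9, 0, 0, 0, 9.12, 0, 0, -14, 0, 0, 0, 9.12, 0, 0, -18, 0, 0, 0, 9.12, 0, 0, -18, 0, 0, 0, 9.12, 18, 0, -18, 0, 0, 0, 9.12, 18, 0, -18, 0, 0, 0, 9.12, 18, 0, -18, 0, 0, 0, 9.12, 18, 0, -18, 0, 0, 0, 9.12, 18, 0, -18, 0, 0, 0, 9.12]

```text
time_s: 13.55
tool_pos: [591.2, -67.5, 307.4]
tcp_rot: [-0.183, 0.683, 0.683, -0.184]
force: [0.3, -0.5, 0.3]
opening: 0.999
grasp_force: 0.0
```

```bash
python3 - <<'E'
from h import *
cs=[]
a=np.array([.5,0,.866]);O=np.array([474,-247,105])
for n,w in(("scene",(262,155)),("top",(368,240))):
    p=r.read_camera(n); P=cloud(p); C=p["color"].astype(int); ok=p["z_map"]>0
    d=P-O; z=d@a; rr=np.linalg.norm(d-z[...,None]*a,axis=-1)
    m=ok&(rr<34)&(z>-5)&(z<130)&(C[...,0]>C[...,2]+35); print(n,m.sum(),np.percentile(z[m],[0,2,10,50,90,98,100]).round(1))
    e=m&(rr>17)&(z>85); print("end-face z",np.median(z[m&(rr>18)&(rr<26)&(z>90)]).round(1))
    u,v=w; cs.append(cv2.resize(p["color"][v-55:v+55,u-55:u+55,::-1],None,fx=3.6,fy=3.6,interpolation=2))
cv2.imwrite("pics/end.png",np.hstack(cs))
s=r.read_state();print(s["tool_pos"],s["force"])
E
```

```text
scene 511 [  0.2  14.8  36.2  94.1 102.3 104.1 105.3]
end-face z 101.2
top 558 [ -0.4   8.6  20.6  75.5 100.9 103.6 107.5]
end-face z 99.5
[591.3857359  -68.47369841 307.50636948] [-0.25710734 -0.14041834  0.91861854]
```

View pics/end.png

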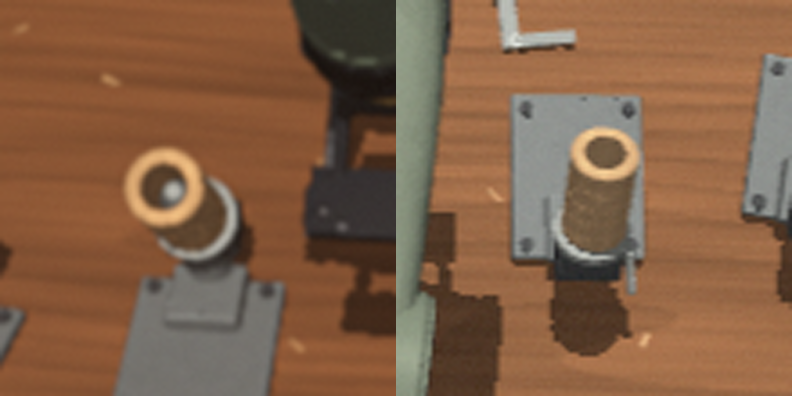

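The picture shows the roller on the mandrel against the flange, at crop (185,205) in the scene view and (600,195) in the top view. Its free end is about 100 mm from the flange face, so it is fully home, and the gripper is clear.

```bash
python3 -c "
from bench import r
print(r.sign_off())"
```

```text
the job is handed in; nothing more can be done
None
```

The long roller is fully home against the mandrel's flange and released, the arm is clear and touched nothing else, and the job was handed in at about 14 s (I went by the images on the lean, which is toward world +x, not the -y in the description).

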